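# Wedge the gel-casting table level

### The job

The blue gel-casting table leans down along the edge that carries its round green bubble level, because the two screw feet there are run right in. Take the slim one of the two orange wedges by its raised heel, lay it on the bench and push it thin end first under the middle of that low edge until the two short feet just lift off the bench and the table stands level, and finish holding it there, the wedge flat on the bench and still in your grip, so that the feet can be screwed down. The wedge alone must carry the low side: do not shove the table along the bench, and leave the thick wedge and everything else where it stands.

Things in the scene. Friction and masses are not known exactly. Their poses are not given: they have to be found in the camera images.
- casting_table: Loose gel-casting table, about 1.35 kg: blue plate 240 x 200 x 8 mm (x, y, z) on four rubber feet, clear tray with red ends and white comb locked on top (top 64 mm high). Origin under the plate's centre, at bench height when level; plate underside 16 mm above it; z is the plate's normal. Low edge: the -y side. Starts 2.2 degrees down towards -y, pivots on the good feet at x +-95, y +65 mm.
- low_edge (a point): Middle of the lower corner of the casting table's low edge (table frame: 0, -100, 16 mm): 10 mm above the bench at the start, 16 mm when level. The wedge goes in here, along the table's +y; the way in is clear between the short feet. A round green bubble level, 24 mm wide, sits on the plate 30 mm in from this edge.
- short_foot_a (a point): Lowest point of the short foot at the table's x = -95, y = -80 mm (16 mm wide dome); on the bench at the start, 5.5 mm above it when the table is level.
- short_foot_b (a point): Lowest point of the short foot at the table's x = +95, y = -80 mm; on the bench at the start, 5.5 mm above it when the table is level.
- slim_wedge: Loose orange plastic wedge, 36 mm wide (x), 140 long (y), 0.1 kg, lying flat. Origin: centre of underside. Nose at y = +70 mm, 4 mm high; top slopes up 1 in 6 to 20 mm high at y = -26; then the raised heel, y = -26 to -70, 40 mm high: grip it across x at y = -48. It meets the low edge 35 mm in from the nose and holds the table level when 72 mm are under (10 mm either way is still level).
- slim_nose (a point): Middle of the slim wedge's nose at its underside (wedge frame: 0, +70, 0 mm). The wedge takes about 5 to 10 N to push in; its heel would hit the plate at 96 mm.
- thick_wedge: Loose orange plastic wedge of the same make and length (36 x 140 mm, nose at y = +70 mm), but its nose is 13 mm high, too thick for the gap, its slope rises to 36 mm and its heel is 44 mm high. Not to be used; origin at the centre of its underside.
- tube_rack: Bystander: green tube rack 90 x 140 x 50 mm with small tubes; origin at the centre of its underside.
- buffer_bottle: Bystander: clear bottle, 68 mm across, 165 mm high, blue cap; origin at the centre of its underside.
- beaker: Bystander: empty glass beaker, 72 mm across, 90 mm high; origin at the centre of its underside.
- phone: Bystander: black phone 150 x 73 x 9 mm lying flat; origin at the centre of its underside.
- petri_dishes: Bystander: two stacked petri dishes, 94 mm across, 32 mm high; origin at the centre of the underside.
- spare_comb: Bystander: white gel comb 31 x 125 x 6 mm lying flat; origin under its spine.

How it is judged:
By the outcome, as a careful person would: the job done as asked, in the order asked, and still so for the second after the job is handed in, while the arm keeps its last pose, push and grip.
It also fails if it takes over 48 s, if anything falls off the work surface, if the arm or the gripper's body presses on something with over 40 N, if the wrist force passes 120 N, or if a joint passes its speed limit or range.

### The arm

A 6-joint arm with a two-finger parallel gripper is mounted at the origin on the work surface. World frame = base frame: x ahead of the robot, y to its left, z up, the work surface at z = 0. Lengths are in m, angles in rad, forces in N, time in s.
With the tool pointing down it reaches from about 0.4 to 0.825 m from the base axis. Payload 7 kg.
Tool frame: the origin (TCP) lies midway between the tips of the shut fingers; the grasp point (between the pads) lies 19 mm behind it; z points along the fingers, y is the direction in which the jaws open and shut (so a half turn about z gives the same grasp; the last joint's range is limited). The gripper opens to 88 mm and grips with 3 to 60 N. Pads are 19 mm wide; open, the fingers measure 130 mm over their backs; the gripper's body (78 mm by 193 mm) begins 47 mm behind the grasp point.
Start: joints at [-0.942, 0.359, 0.012, 0, -1.224, -0.288], TCP at [0.226, -0.636, 0.227] pointing down, gripper open.
Joint ranges: [-3.07, 3.07], [-1.43, 2.12], [-1.02, 1.25], [-3.03, 1.67], [-3.05, -0], [-3.03, 3.03]. Speed limits (rad/s): [2.39, 2.39, 3.01, 3.14, 3.14, 3.14].

### API

Orientations are given as a unit quaternion [w, x, y, z].
In Python, from workcell import robot gives the robot as it stands.
- The arm moves only by the shell command python3 -m handwheel 'ROWS' [FORCE]. ROWS is JSON, a list that holds one entry, the list of rows, each a list of 7 numbers: the shift along the tool's x, y, z in units of 0.2 m (1.0 is 0.2 m), then the turn, a rotation vector about the tool's x, y, z in units of 120 degrees (1.0 is 120 degrees), then the opening, from 0 (shut) to 1 (fully open). In form: [[[tx, ty, tz, rx, ry, rz, hand], ...]]. A call has 1 to 12 rows; each row shifts and turns the commanded pose from where the row before left it, along the tool's axes as they then stand; what a row does not reach is not made up. A row lasts 1/8 s, in which the tool goes at most 62.5 mm and 10.7 degrees, less where a joint would pass 70% of its speed; a pose out of reach is approached as far as the arm can. A call with a number of a shift or a turn outside -1 to 1 is refused whole. A call with a gripper value outside its range is refused whole. The fingers move at their own pace and stop on an object; FORCE is the grip in N (left out, the last holds). Time passes only in rows, so rows that do not move let the fingers close. It gives the time, the measured TCP pose, the force and the opening at its end, in the units of the state.
- robot.read_state(): the state, without advancing time (a new reading comes with each control period).
- robot.grab_frame(name): name is "scene" or "top"; returns a dict with "frame" (420x560x3 uint8, blue, green, red), "vertical_fov" (degrees; the focal length in pixels is half the picture's height over the tangent of half this angle, whatever the lens; pixels are square), "cx", "cy" (the principal point, pixels), "k1" (the pictures are not rectified: a ray, as slopes to the right and down, at radius r is drawn at 1 + k1 r^2 times it, then the intrinsics apply), "eye" and "rotation" of the camera in the world. Camera axes: x right, y down, z forward; pixel columns grow to the right and rows downward; lengths in m; the calibration is good to about 2 mm. A picture is of the moment at which its call begins. There is no depth.
- robot.close_job(): hands the job in, once; it reports no verdict.
The state is a dict: "time_s": time; "joint_positions": joint angles; "qd": joint speeds; "effort": joint torques, N m; "eef_pos": TCP position; "ee_rot": TCP orientation; "contact_force": force on the tool from outside, world axes, zero at the start; "wrist_torque": the same for the moment, N m; "opening": finger opening in m.
Only numpy, scipy, OpenCV 4.12 (cv2) and the standard library are available. Lean on these libraries where they do the work, as an engineer would, in place of code of your own. Each camera call takes 0.05 s, during which the arm holds its last target. There are 200 camera calls.

## Working session

There is one attempt and no reset: what is moved stays moved. The work goes in short steps, Python scripts to look and compute and a shell command to move; the robot and the scene stay as the last step left them, time stands still between calls to the robot, and variables do not carry over. Pictures are saved under pics/ and viewed, about 8 in all and at most 12, crops included, and the job is handed in when it is done.

```bash
ls; mkdir -p pics
python3 - <<'E'
from workcell import robot
import cv2
s=robot.read_state(); print(s)
for n in("scene","top"):
    f=robot.grab_frame(n); cv2.imwrite(f"pics/{n}0.png",f["frame"]); f2={k:v for k,v in f.items() if k!="frame"}; print(n,f2)
E
```

```text
pics
{'time_s': 0.0, 'joint_positions': array([-9.41927712e-01,  3.59382567e-01,  1.10432379e-02, -3.50810786e-04,
       -1.22410514e+00, -2.88106019e-01]), 'qd': array([ 0.00090998,  0.00011234, -0.00043818,  0.00048428, -0.00064842,
        0.00117642]), 'effort': array([-3.66342128e-04, -5.82713699e+01,  2.93048483e+01,  6.99690118e+00,
        6.88182103e-03, -1.54354439e-04]), 'eef_pos': array([ 0.22539666, -0.63572405,  0.22561857]), 'ee_rot': array([-2.16840721e-04, -1.69499206e-01,  9.85529965e-01,  8.11957555e-04]), 'contact_force': array([ 0.33688608, -0.30092787,  0.57069612]), 'wrist_torque': array([-0.00483699, -0.02246621, -0.00272997]), 'opening': 0.08773466452023332}
scene {'vertical_fov': 55.75100858274519, 'cx': 277.11085597645706, 'cy': 208.44827723033228, 'k1': -0.06751458762182919, 'eye': array([1.41200314, 0.36435798, 0.66621919]), 'rotation': array([-0.25481126,  0.47422668,  0.74847461, -0.3872545 ])}
top {'vertical_fov': 51.0552795645804, 'cx': 272.4358689534743, 'cy': 214.71999690755723, 'k1': 0.04215650106262101, 'eye': array([3.52581682e-01, 1.11202635e-03, 1.14920119e+00]), 'rotation': array([-0.06892325,  0.70531927, -0.70226925,  0.06776595])}
```

View pics/scene0.png

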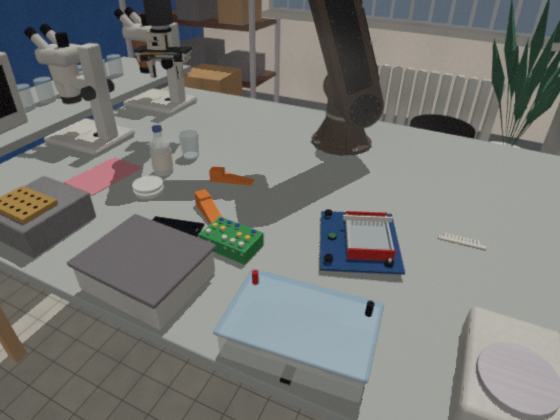

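View pics/top0.png

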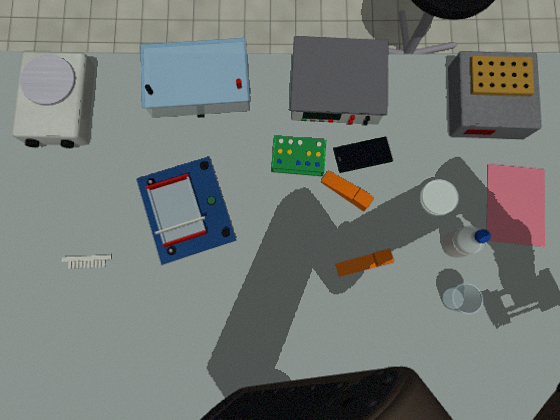

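Top view: the bubble is at (211,200), so the low edge faces right (world -y). The wedges are at about (365,262) and (348,190). I'll enlarge them and start on helpers.

```bash
cat > h.py <<'E'
import numpy as np, cv2
from scipy.spatial.transform import Rotation as R
def rot(q): return R.from_quat(np.roll(q,-1)).as_matrix()
def K(f):
    F=f["frame"].shape[0]/2/np.tan(np.radians(f["vertical_fov"])/2)
    return np.array([[F,0,f["cx"]],[0,F,f["cy"]],[0,0,1]]), np.array([f["k1"],0,0,0,0.])
def rays(f,px):
    k,d=K(f); u=cv2.undistortPointsIter(np.array(px,float).reshape(-1,1,2),k,d,None,None,(3,50,1e-10)).reshape(-1,2)
    return np.c_[u,np.ones(len(u))]@rot(f["rotation"]).T
def onplane(f,px,z):
    r=rays(f,px); e=f["eye"]; return e+r*((z-e[2])/r[:,2])[:,None]
def tri(fa,pa,fb,pb):
    ra,rb=rays(fa,[pa])[0],rays(fb,[pb])[0]
    s,*_=np.linalg.lstsq(np.c_[ra,-rb],fb["eye"]-fa["eye"],rcond=None)
    A,B=fa["eye"]+s[0]*ra,fb["eye"]+s[1]*rb
    return (A+B)/2,np.linalg.norm(A-B)
def proj(f,P):
    k,d=K(f); M=rot(f["rotation"]).T
    return cv2.projectPoints(np.array(P,float).reshape(-1,1,3),cv2.Rodrigues(M)[0],-M@f["eye"],k,d)[0].reshape(-1,2)
E
python3 - <<'E'
from h import *; from workcell import robot; import pickle
t=robot.grab_frame("top"); s=robot.grab_frame("scene"); pickle.dump((t,s),open("f0.pkl","wb"))
def up(im,x,y,w,h,k): return cv2.resize(im[y:y+h,x:x+w],None,fx=k,fy=k,interpolation=cv2.INTER_CUBIC)
a=up(t["frame"],310,160,100,120,4); b=up(s["frame"],180,155,100,75,4)
o=np.zeros((480,800,3),np.uint8); o[:480,:400]=a; o[:300,400:]=b; cv2.imwrite("pics/c1.png",o)
c=up(t["frame"],130,145,120,130,4); d=up(s["frame"],310,195,100,85,4)
o=np.zeros((520,800,3),np.uint8); o[:,:400]=cv2.resize(c,None,fx=1,fy=1)[:, :400] if 0 else c[:,80:480]; o[:340,400:]=d; cv2.imwrite("pics/c2.png",o)
for f,n in((t,"top"),(s,"scene")):
    hsv=cv2.cvtColor(f["frame"],cv2.COLOR_BGR2HSV)
    m=cv2.inRange(hsv,(5,170,90),(16,255,255))
    for c in cv2.findContours(m,0,2)[0]:
        if 60<cv2.contourArea(c)<2500: print(n,cv2.minAreaRect(c),cv2.approxPolyDP(c,1.5,True).reshape(-1,2).tolist())
E
```

```text
top ((364.2615661621094, 262.29229736328125), (13.682103157043457, 56.65793991088867), 74.74488067626953) [[390, 250], [374, 253], [377, 261], [376, 264], [372, 254], [337, 263], [338, 273], [342, 275], [376, 266], [377, 263], [379, 265], [391, 262], [393, 260]]
top ((346.6922912597656, 189.46151733398438), (53.251216888427734, 17.19570541381836), 33.690067291259766) [[328, 171], [321, 182], [364, 210], [373, 197]]
scene ((205.7765655517578, 205.27548217773438), (33.533748626708984, 15.276485443115234), 62.241458892822266) [[195, 192], [197, 205], [210, 222], [219, 214], [205, 190]]
scene ((230.9917755126953, 175.5780792236328), (42.71139144897461, 14.1324462890625), 6.009006023406982) [[210, 171], [211, 180], [250, 184], [252, 180], [224, 173], [223, 168], [213, 167]]
```

View pics/c1.png

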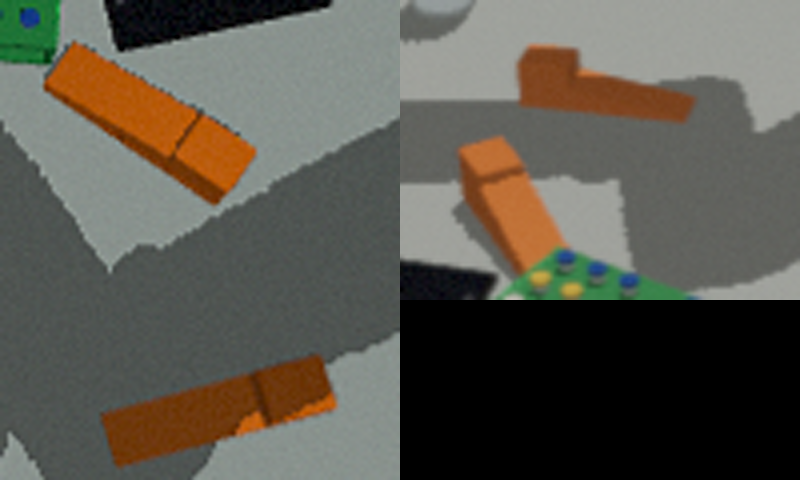

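View pics/c2.png

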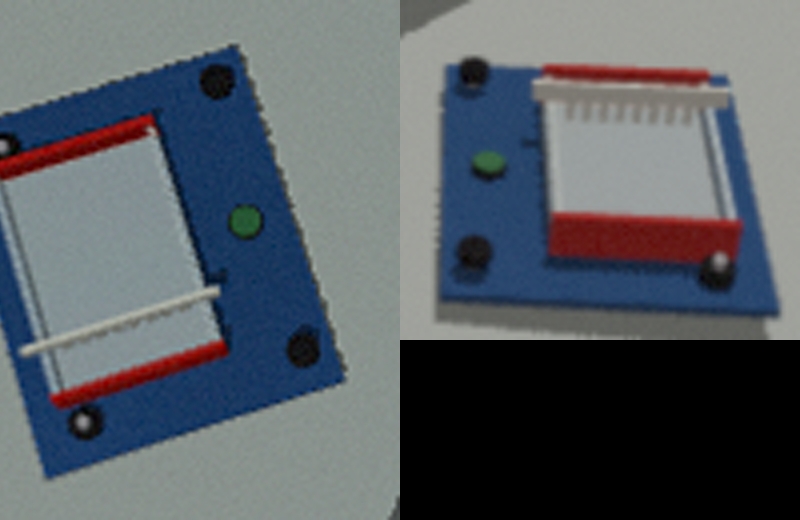

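The slim wedge is the one at top-view (364,262). It has a big step to the heel at about (375,258), its nose is at about (338,268), and it's already roughly aligned with the table's +y. The table's low edge runs from about (209,156) to (236,240), with the bubble at (211,200). Next I'll measure these.

```bash
cat >> h.py <<'E'
def quad(mask):
    """sub-pixel corners of the 4-sided hull of the largest blob"""
    c=cv2.convexHull(max(cv2.findContours(mask,0,cv2.CHAIN_APPROX_NONE)[0],key=cv2.contourArea))
    full=max(cv2.findContours(mask,0,cv2.CHAIN_APPROX_NONE)[0],key=cv2.contourArea).reshape(-1,2).astype(float)
    for e in np.arange(1,12,.25):
        q=cv2.approxPolyDP(c,e,True).reshape(-1,2).astype(float)
        if len(q)==4: break
    L=[]
    for i in range(4):
        a,b=q[i],q[(i+1)%4]; l=np.linalg.norm(b-a); u=(b-a)/l; v=full-a
        al=v@u; pe=np.abs(v@[-u[1],u[0]]); p=full[(al>.12*l)&(al<.88*l)&(pe<1.6)]
        vx,vy,x,y=cv2.fitLine(p.astype(np.float32),cv2.DIST_HUBER,0,.01,.01).ravel(); L.append(np.cross([x,y,1],[x+vx,y+vy,1]))
    out=[]
    for i in range(4):
        h=np.cross(L[i-1],L[i]); out.append(h[:2]/h[2])
    return np.array(out)
def hsvmask(f,lo,hi,box):
    m=cv2.inRange(cv2.cvtColor(f["frame"],cv2.COLOR_BGR2HSV),lo,hi); o=np.zeros_like(m); x,y,w,h=box
    o[y:y+h,x:x+w]=m[y:y+h,x:x+w]; return o
BL=((105,130,40),(125,255,255)); OR=((3,120,40),(20,255,255)); GR=((50,80,40),(85,255,255))
E
python3 - <<'E'
from h import *; import pickle
np.set_printoptions(precision=4,suppress=True)
t,s=pickle.load(open("f0.pkl","rb"))
qt=quad(hsvmask(t,*BL,(125,145,125,130))); qs=quad(hsvmask(s,*BL,(305,195,110,90)))
print("plate top px",qt.tolist(),"scene",qs.tolist())
P=onplane(t,qt,.022); print(P, [np.linalg.norm(P[i]-P[i-1]) for i in range(4)])
for p in qt:
    r=[(tri(t,p,s,q)) for q in qs]; b=min(r,key=lambda x:x[1]); print("tri",b)
def cen(m): M=cv2.moments(m,True); return M['m10']/M['m00'],M['m01']/M['m00']
print("bubble",tri(t,cen(hsvmask(t,*GR,(203,192,18,18))),s,cen(hsvmask(s,*GR,(325,230,15,12)))))
qw=quad(hsvmask(t,*OR,(325,240,80,50))); print("wedge top px",qw.tolist()); print(onplane(t,qw,.04)); print(onplane(t,qw,.002))
print("heel tri",tri(t,(390,249),s,(210,170.5)),tri(t,(393.5,261),s,(212.7,166.8)))
ht=[(372.5,252.8),(377,265.5)]; print("step tri",tri(t,(374,253),s,(224.5,172)),tri(t,(378,265.2),s,(224,167.3)))
print(cv2.approxPolyDP(max(cv2.findContours(hsvmask(s,*OR,(200,160,60,28)),0,1)[0],key=cv2.contourArea),1,True).reshape(-1,2).tolist())
E
```

```text
plate top px [[208.16867243910968, 156.9728008037572], [235.33794080771332, 239.3769362387698], [161.60079802574774, 263.32151538029854], [137.07010609849408, 178.4735150311042]] scene [[321.0, 211.66083380305395], [391.10782801943833, 218.84324603948414], [403.40206693520895, 272.8836057474553], [321.0, 268.72397076068745]]
[[0.7304 0.1762 0.022 ]
 [0.5083 0.099  0.022 ]
 [0.4461 0.2855 0.022 ]
 [0.6698 0.3619 0.022 ]] [np.float64(0.1953297092124866), np.float64(0.23516964939814203), np.float64(0.19658201049298538), np.float64(0.2363377994539768)]
tri (array([0.7343, 0.177 , 0.0112]), np.float64(0.0019397356860829731))
tri (array([ 0.5358,  0.1187, -0.1817]), np.float64(0.0041153043268705265))
tri (array([0.4479, 0.2879, 0.0054]), np.float64(0.0035516235621765864))
tri (array([0.6711, 0.3609, 0.0184]), np.float64(0.004218455793873253))
bubble (array([0.6131, 0.1635, 0.0218]), np.float64(0.004272997807577743))
wedge top px [[388.5957520839089, 248.94188044653177], [393.6117867504387, 261.36989980213946], [338.7487625511874, 275.9070856617864], [335.33278713498964, 263.2210671002941]]
[[ 0.4833 -0.2901  0.04  ]
 [ 0.4521 -0.3011  0.04  ]
 [ 0.415  -0.1629  0.04  ]
 [ 0.4466 -0.1551  0.04  ]]
[[ 0.4878 -0.3     0.002 ]
 [ 0.4555 -0.3114  0.002 ]
 [ 0.4172 -0.1685  0.002 ]
 [ 0.4498 -0.1605  0.002 ]]
heel tri (array([ 0.4837, -0.2947,  0.0352]), np.float64(0.00025473434719520494)) (array([ 0.4539, -0.3033,  0.0319]), np.float64(0.0005543447294909068))
step tri (array([ 0.4719, -0.251 ,  0.0354]), np.float64(0.006532223420506733)) (array([ 0.4434, -0.2646,  0.0339]), np.float64(0.0031932116392455697))
[[210, 170], [211, 181], [250, 185], [253, 180], [250, 178], [226, 173], [223, 171], [222, 167], [213, 166]]
```

```bash
python3 -m handwheel '[[[-0.12,0.09,0,0,0,0,1],[-0.17,0.13,0,0,0,0,1],[-0.18,0.136,0,0,0,0,1],[-0.18,0.136,0,0,0,0,1],[-0.18,0.136,0,0,0,0,1],[-0.18,0.136,0,0,0,0,1],[-0.18,0.136,0,0,0,0,1],[-0.18,0.136,0,0,0,0,1],[-0.18,0.136,0,0,0,0,1],[-0.168,0.129,0,0,0,0,1],[0,0,0,0,0,0,1]]]' && python3 -m handwheel '[[[0,0,0,0,0,-0.0788,1],[0,0,0,0,0,-0.0788,1],[0,0,0,0,0,-0.0788,1],[0,0,0,0,0,-0.0788,1],[0,0,0,0,0,-0.0788,1],[0,0,0,0,0,-0.0788,1],[0,0,0,0,0,-0.0788,1],[0,0,0,0,0,-0.0788,1],[0,0,0,0,0,-0.0788,1],[0,0,0,0,0,0,1],[0,0,0,0,0,0,1]]]'
python3 - <<'E'
from h import *; from workcell import robot
s=robot.read_state(); M=rot(s["ee_rot"]); y=M[:,1]; print(M.round(4), np.degrees(np.arctan2(y[1],y[0])), s["joint_positions"])
print("need tool shift", (M.T@(np.array([.4625,-.2754,.010])-s["eef_pos"])/.2).round(4))
E
```

```text
time_s: 1.58
eef_pos: [0.4637, -0.2741, 0.2265]
ee_rot: [0.0, -0.171, 0.985, 0.0]
contact_force: [-0.6, -0.5, 0.2]
opening: 0.0875
time_s: 2.95
eef_pos: [0.4622, -0.2764, 0.2265]
ee_rot: [0.0, 0.79, -0.613, -0.0]
contact_force: [0.4, -0.5, -0.2]
opening: 0.0873
[[ 2.487e-01 -9.686e-01 -2.000e-04]
 [-9.686e-01 -2.487e-01  0.000e+00]
 [-1.000e-04  2.000e-04 -1.000e+00]] -165.5988047613031 [-1.74723345e-01  1.34349751e-01 -2.88929116e-01 -6.64645638e-06
 -1.14768846e+00  4.26074342e-01]
need tool shift [-0.0042 -0.0028  1.0826]
```

```bash
python3 -m handwheel '[[[0,0,0.13,0,0,0,1],[0,0,0.15,0,0,0,1],[0,0,0.15,0,0,0,1],[0,0,0.15,0,0,0,1],[0,0,0.12,0,0,0,1],[0,0,0.08,0,0,0,1],[0,0,0,0,0,0,1]]]'
python3 - <<'E'
from h import *; from workcell import robot
s=robot.grab_frame("scene"); t=robot.grab_frame("top")
a=cv2.resize(s["frame"][120:220,160:300],None,fx=4,fy=4,interpolation=2); b=cv2.resize(t["frame"][190:300,310:370],None,fx=3.6,fy=3.6,interpolation=2)[:400,:216]
o=np.zeros((400,780,3),np.uint8); o[:,:560]=a; o[:b.shape[0],560:560+b.shape[1]]=b; cv2.imwrite("pics/c3.png",o)
E
```

```text
time_s: 3.82
eef_pos: [0.4618, -0.276, 0.0697]
ee_rot: [0.0, 0.791, -0.612, -0.001]
contact_force: [0.1, 0.4, 1.1]
opening: 0.0877
```

View pics/c3.png

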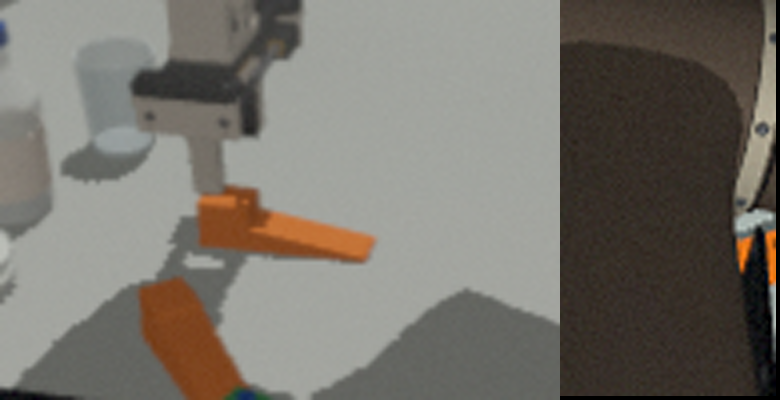

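The near finger's tip is at crop (208,190) and the heel spans crop x 200–258. I'll project my estimate to check that the finger sits mid-heel.

Run:
```python
from h import *; import pickle
t,s=pickle.load(open("f0.pkl","rb"))
d=np.array([-.252,.968,0]);x=np.array([.968,.252,0]);g=np.array([.4625,-.2754,0]);z=np.array([0,0,1])
pts={"tip+":[.4618+.046*.968,-.276+.046*.25,.07],"heel near end top":g-.022*d+.018*x+.04*z,"near step top":g+.022*d+.018*x+.04*z,"far end top":g-.022*d-.018*x+.04*z,"nose near bot":g+.118*d+.018*x,"near end bot":g-.022*d+.018*x}
for k,v in pts.items(): p=proj(s,v)[0]; print(k,((p-[160,120])*4).round(1), "top",proj(t,v)[0].round(1))
```

```text
tip+ [213.2 184.1] top [380.9 238.2]
heel near end top [200.8 198.4] top [389.4 248.1]
near step top [253.6 203.8] top [372.6 252.4]
far end top [214.6 177.4] top [393.7 262. ]
nose near bot [371.7 259.1] top [333.7 263.1]
near end bot [204.8 241.3] top [385.4 249.9]
```

The projection matches the image to about 1 px, so I'll descend and grip.

```bash
python3 -m handwheel '[[[0,0,0.1,0,0,0,1],[0,0,0.1,0,0,0,1],[0,0,0.07,0,0,0,1],[0,0,0.03,0,0,0,1],[0,0,0,0,0,0,1]]]' 40; python3 -m handwheel '[[[0,0,0,0,0,0,0],[0,0,0,0,0,0,0],[0,0,0,0,0,0,0],[0,0,0,0,0,0,0],[0,0,0,0,0,0,0],[0,0,0,0,0,0,0],[0,0,0,0,0,0,0],[0,0,0,0,0,0,0]]]' 40
```

```text
time_s: 4.55
eef_pos: [0.4626, -0.2761, 0.0107]
ee_rot: [0.0, 0.791, -0.611, 0.0]
contact_force: [-0.2, -0.1, -0.3]
opening: 0.0879
time_s: 5.55
eef_pos: [0.4625, -0.2761, 0.0106]
ee_rot: [-0.0, 0.791, -0.611, 0.0]
contact_force: [-0.1, -1.2, -0.1]
opening: 0.0361
```

Run:
```python
from h import *; import pickle
np.set_printoptions(precision=4,suppress=True)
t,s=pickle.load(open("f0.pkl","rb"))
qt=quad(hsvmask(t,*BL,(125,145,125,130))); zs=[.018,.018,.0257,.0257]
P=np.array([onplane(t,[q],z)[0] for q,z in zip(qt,zs)]); 
local=np.array([[.12,-.1],[-.12,-.1],[-.12,.1],[.12,.1]])
# rigid 2D fit (procrustes)
A=local-local.mean(0);B=P[:,:2]-P[:,:2].mean(0);U,S,V=np.linalg.svd(A.T@B);Rm=(U@V).T
c=P[:,:2].mean(0); print("centre",c,"yaw",np.degrees(np.arctan2(Rm[1,0],Rm[0,0])),"scale",S.sum()/(A**2).sum())
le=c+Rm@[0,-.1]; print("low edge top cam",le,"res",(P[:,:2]-c-local@Rm.T)*1000)
def cen(m): M=cv2.moments(m,True); return M['m10']/M['m00'],M['m01']/M['m00']
for f,b in((t,(203,192,18,18)),(s,(325,230,15,12))): print("bubble @.022, table frame",Rm.T@(onplane(f,[cen(hsvmask(f,*GR,b))],.0225)[0][:2]-c))
print("scene low corner", [Rm.T@(onplane(s,[p],.018)[0][:2]-c) for p in((320.5,211.2),)])
# rack in table frame
qr=quad(hsvmask(t,*GR,(262,125,75,60))); print("rack px",qr.tolist()); pr=onplane(t,qr,.05)[:,:2]; print(pr,(pr-c)@Rm)
# thick wedge
qk=quad(hsvmask(t,*OR,(315,165,65,50))); print("thick",onplane(t,qk,.03)[:,:2])
for px in ((277,141),(301,163),(320,164)): print(onplane(t,[px],.055))
a=np.hstack([cv2.resize(t["frame"][125:185,262:337],None,fx=5,fy=5,interpolation=2),cv2.resize(s["frame"][205:265,195:270],None,fx=5,fy=5,interpolation=2)]);cv2.imwrite("pics/c4.png",a)
```

```text
centre [0.5888 0.2304] yaw 18.951612495565737 scale 0.9793976121544947
low edge top cam [0.6213 0.1358] res [[-3.0021  2.0871]
 [ 1.0728  2.529 ]
 [ 3.0046 -1.4157]
 [-1.0752 -3.2004]]
bubble @.022, table frame [ 0.0012 -0.0691]
bubble @.022, table frame [ 0.0023 -0.0734]
scene low corner [array([-0.1093, -0.1037])]
rack px [[273.91935491425295, 135.10710263568888], [325.4909698842065, 139.66134975283882], [323.4541382440854, 175.6418926914892], [270.52848367581134, 171.0228144576633]]
[[ 0.7821  0.0004]
 [ 0.7699 -0.1352]
 [ 0.6718 -0.1283]
 [ 0.6837  0.0089]] [[ 0.1081 -0.2802]
 [ 0.0525 -0.4046]
 [-0.038  -0.3661]
 [ 0.0178 -0.2403]]
thick [[ 0.6926 -0.1436]
 [ 0.6194 -0.2609]
 [ 0.5835 -0.234 ]
 [ 0.6616 -0.1221]]
[[ 0.7639 -0.0077  0.055 ]]
[[ 0.7041 -0.0701  0.055 ]]
[[ 0.7016 -0.1193  0.055 ]]
```

View pics/c4.png

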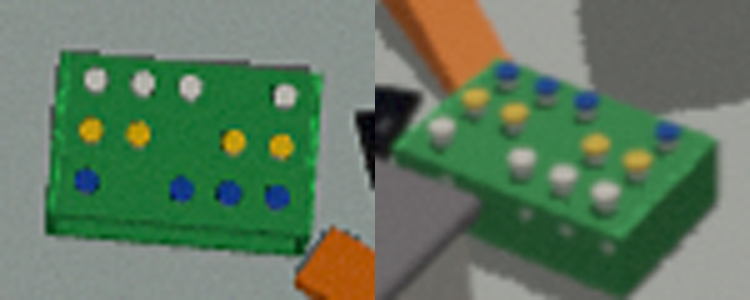

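The rack's nearest corner is at table frame (18,-240) mm, which is tight behind the wedge in a straight approach. I'll come in from table x = -50 mm, put the nose about 20 mm into the gap without touching, slide to the middle and then push.

```bash
python3 -m handwheel '[[[0,0,-0.05,0,0,0,0],[0,0,-0.1,0,0,0,0],[0,0,0,0,0,-0.019,0],[0,0,0,0,0,-0.019,0],[0,0,0,0,0,0,0]]]' && python3 -m handwheel '[[[-0.08,-0.09,0,0,0,0,0],[-0.13,-0.146,0,0,0,0,0],[-0.14,-0.16,0,0,0,0,0],[-0.14,-0.16,0,0,0,0,0],[-0.14,-0.16,0,0,0,0,0],[-0.14,-0.16,0,0,0,0,0],[-0.13,-0.146,0,0,0,0,0],[-0.09,-0.1,0,0,0,0,0],[-0.05,-0.048,0,0,0,0,0],[0,0,0,0,0,0,0]]]'
cat > w.py <<'E'
from h import *; from workcell import robot
np.set_printoptions(precision=4,suppress=True)
a=np.radians(18.95); Rm=np.array([[np.cos(a),-np.sin(a)],[np.sin(a),np.cos(a)]]); le=np.array([.6213,.1358])
s=robot.read_state(); M=rot(s["ee_rot"]); p=s["eef_pos"]
g=Rm.T@(p[:2]-le); print("grip in low-edge frame",g,"under(mm)",(g[1]+.118)*1000,"z",p[2],"wedge yaw",np.degrees(np.arctan2(-M[1,1],-M[0,1])),"F table axes",Rm.T@s["contact_force"][:2],s["contact_force"][2],"open",s["opening"],"tilt",M[:,2])
E
python3 w.py
```

```text
time_s: 6.18
eef_pos: [0.4625, -0.2761, 0.0411]
ee_rot: [-0.0, 0.815, -0.579, 0.0]
contact_force: [-0.2, -0.6, -1.2]
opening: 0.0356
time_s: 7.42
eef_pos: [0.615, -0.0025, 0.0404]
ee_rot: [0.0, 0.815, -0.579, -0.0]
contact_force: [-1.5, -0.6, -0.3]
opening: 0.0356
grip in low-edge frame [-0.0509 -0.1287] under(mm) -10.717092288326679 z 0.040381241623348565 wedge yaw 19.212133854457797 F table axes [-1.6569 -0.1098] -0.31085175669038856 open 0.03563650558629863 tilt [-0.0005 -0.0001 -1.    ]
```

```bash
python3 -m handwheel '[[[0,0,0.07,0,0,0,0],[0,0,0.05,0,0,0,0],[0,0,0.022,0,0,0,0],[0,0,0.008,0,0,0,0],[0,0,0,0,0,0,0]]]'; python3 w.py
python3 - <<'E'
from h import *; from workcell import robot
s=robot.grab_frame("scene"); t=robot.grab_frame("top")
a=cv2.resize(s["frame"][160:290,250:420],None,fx=4.6,fy=4.6,interpolation=2); cv2.imwrite("pics/c5.png",a)
E
```

```text
time_s: 8.05
eef_pos: [0.615, -0.0031, 0.0106]
ee_rot: [0.0, 0.815, -0.579, 0.0]
contact_force: [-0.1, 0.4, -0.5]
opening: 0.0357
grip in low-edge frame [-0.051  -0.1293] under(mm) -11.291788902721839 z 0.010629477957722615 wedge yaw 19.172994263385597 F table axes [0.0053 0.4081] -0.5156143988258238 open 0.03566816487906647 tilt [ 0.     -0.0001 -1.    ]
```

View pics/c5.png

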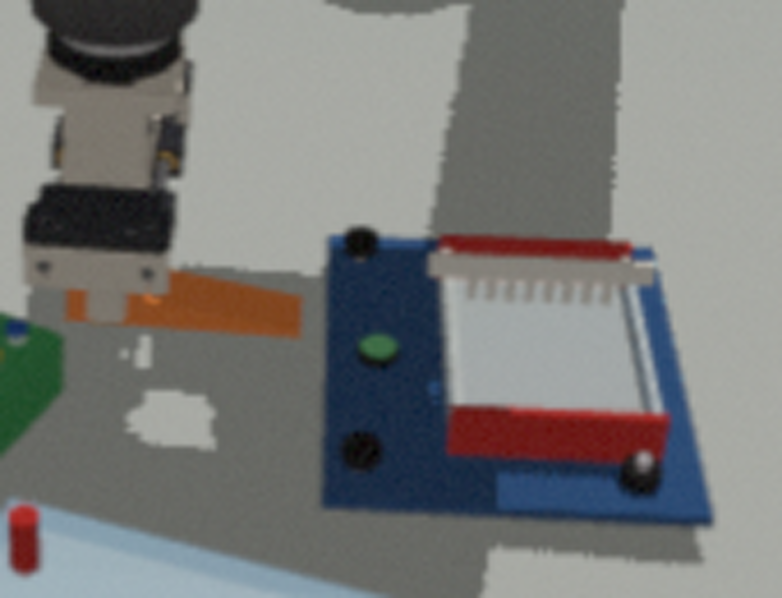

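The nose at (302,315) is about 14 mm short of the edge at x≈326, with the wedge flat and well clear of the foot and rack. This agrees with the computed 11 mm. Next: in under the gap, slide to the middle.

```bash
python3 -m handwheel '[[[-0.04,0,0,0,0,0,0],[-0.05,0,0,0,0,0,0],[-0.04,0,0,0,0,0,0],[-0.02,0,0,0,0,0,0],[0,0,0,0,0,0,0]]]'; python3 w.py;  python3 -m handwheel '[[[0,-0.04,0,0,0,0,0],[0,-0.06,0,0,0,0,0],[0,-0.06,0,0,0,0,0],[0,-0.06,0,0,0,0,0],[0,-0.04,0,0,0,0,0],[0,0,0,0,0,0,0]]]'; python3 w.py
```

```text
time_s: 8.78
eef_pos: [0.6051, 0.0262, 0.0106]
ee_rot: [-0.0, 0.815, -0.579, -0.0]
contact_force: [0.3, 0.8, 0.8]
opening: 0.036
grip in low-edge frame [-0.0509 -0.0984] under(mm) 19.59498356926284 z 0.010599831575526481 wedge yaw 19.229856261287413 F table axes [0.4918 0.6286] 0.8384386601627343 open 0.035989967757012714 tilt [ 0.0001  0.0002 -1.    ]
time_s: 9.52
eef_pos: [0.6558, 0.0431, 0.0106]
ee_rot: [-0.001, 0.815, -0.579, 0.001]
contact_force: [1.0, 0.0, 1.1]
opening: 0.0355
grip in low-edge frame [ 0.0026 -0.0989] under(mm) 19.133454393932173 z 0.010632635668834118 wedge yaw 19.20027239747626 F table axes [ 0.9147 -0.2999] 1.1123849822662162 open 0.03554681283814791 tilt [ 0.0018  0.0004 -1.    ]
```

```bash
python3 -m handwheel '[[[-0.02,0,0,0,0,0,0],[-0.02,0,0,0,0,0,0],[-0.01,0,0,0,0,0,0],[0,0,0,0,0,0,0]]]'; python3 w.py; for i in 1; do python3 -m handwheel '[[[-0.01,0,0,0,0,0,0],[-0.01,0,0,0,0,0,0],[-0.01,0,0,0,0,0,0],[-0.01,0,0,0,0,0,0]]]'; python3 w.py; python3 -m handwheel '[[[-0.01,0,0,0,0,0,0],[-0.01,0,0,0,0,0,0],[-0.01,0,0,0,0,0,0],[-0.01,0,0,0,0,0,0]]]'; python3 w.py; done
```

```text
time_s: 10.02
eef_pos: [0.6507, 0.0526, 0.0106]
ee_rot: [-0.0, 0.815, -0.579, -0.0]
contact_force: [-1.2, 1.9, 3.8]
opening: 0.0359
grip in low-edge frame [ 0.0008 -0.0883] under(mm) 29.731245803481077 z 0.010619674566284102 wedge yaw 19.203473752305396 F table axes [-0.4878  2.219 ] 3.7900774296737305 open 0.03589500947475729 tilt [-0.0002  0.0003 -1.    ]
time_s: 10.52
eef_pos: [0.6485, 0.0595, 0.0106]
ee_rot: [0.0, 0.815, -0.579, 0.0]
contact_force: [1.6, -5.0, 2.7]
opening: 0.0358
grip in low-edge frame [ 0.0009 -0.0809] under(mm) 37.05253756030716 z 0.01058692147708382 wedge yaw 19.19139526337738 F table axes [-0.086  -5.2407] 2.6987546872733392 open 0.035758897076257214 tilt [ 0.0001 -0.0003 -1.    ]
time_s: 11.02
eef_pos: [0.6459, 0.0662, 0.0106]
ee_rot: [0.0, 0.815, -0.579, 0.0]
contact_force: [1.6, -7.9, 1.8]
opening: 0.0358
grip in low-edge frame [ 0.0007 -0.0738] under(mm) 44.19512641160281 z 0.010621909922330915 wedge yaw 19.173266612137258 F table axes [-1.0443 -7.9884] 1.7517202789792443 open 0.03577840054014338 tilt [-0.0001 -0.0011 -1.    ]
```

Contact came at about 35 mm under, as expected, with about 5–8 N of resistance. Pushing on.

```bash
python3 -m handwheel '[[[-0.01,0,0,0,0,0,0],[-0.01,0,0,0,0,0,0],[-0.01,0,0,0,0,0,0],[-0.01,0,0,0,0,0,0],[-0.01,0,0,0,0,0,0],[-0.01,0,0,0,0,0,0],[-0.01,0,0,0,0,0,0],[-0.01,0,0,0,0,0,0],[0,0,0,0,0,0,0]]]'; python3 w.py
python3 - <<'E'
from h import *; from workcell import robot; import pickle
s=robot.grab_frame("scene"); t=robot.grab_frame("top"); pickle.dump((t,s),open("f1.pkl","wb"))
a=cv2.resize(s["frame"][160:290,250:420],None,fx=4.6,fy=4.6,interpolation=2); cv2.imwrite("pics/c6.png",a)
s0=pickle.load(open("f0.pkl","rb"))[1]; t0=pickle.load(open("f0.pkl","rb"))[0]
qs=lambda f:quad(hsvmask(f,*BL,(305,195,110,90)))
print((qs(s)-qs(s0)).round(2).tolist())
def cen(m): M=cv2.moments(m,True); return np.array([M['m10']/M['m00'],M['m01']/M['m00']])
RED=((0,150,60),(6,255,255))
for n,rng,b in(("bubble",GR,(325,225,15,18)),("redend",RED,(340,235,60,30))): print(n,cen(hsvmask(s0,*rng,b)),cen(hsvmask(s,*rng,b)))
print("top red", cen(hsvmask(t0,*RED,(135,150,80,105))),cen(hsvmask(t,*RED,(135,150,80,105))))
# expected scene motion of bubble if level with no slide
R2=np.array([[.9458,-.3248],[.3248,.9458]]);c=np.array([.5888,.2304])
def W(x,y,z,tilt):
    th=np.radians(tilt); dy,dz=y-.065,z; yy=.065+dy*np.cos(th)+dz*np.sin(th)*-1; zz=dy*np.sin(th)+dz*np.cos(th)
    return np.r_[c+R2@[x,yy],zz]
for tl in(2.2,.3,0): print(tl,proj(s,[W(0,-.07,.026,tl),W(-.12,-.1,.024,tl),W(.12,-.1,.024,tl),W(.12,.1,.024,tl)]).round(2).tolist())
E
```

```text
time_s: 12.15
eef_pos: [0.6405, 0.0815, 0.0106]
ee_rot: [0.0, 0.815, -0.579, 0.0]
contact_force: [1.5, -6.2, 2.4]
opening: 0.0358
grip in low-edge frame [ 0.0005 -0.0576] under(mm) 60.40473793360422 z 0.01060392766879912 wedge yaw 19.175934136165974 F table axes [-0.5858 -6.3972] 2.398246851588838 open 0.03576458583687663 tilt [-0.0003 -0.0009 -1.    ]
[[1.0, -1.49], [0.65, 4.88], [0.42, 0.05], [1.0, -1.07]]
bubble [331.6875  235.09375] [332.2        234.08571429]
redend [370.10447761 253.57711443] [370.46310433 253.45801527]
top red [175.54849498 208.51505017] [190.22680412 236.34020619]
2.2 [[332.59, 235.14], [321.56, 209.24], [320.36, 266.59], [405.92, 270.74]]
0.3 [[333.04, 233.81], [321.94, 207.68], [320.82, 264.91], [406.18, 271.12]]
0 [[333.12, 233.6], [322.01, 207.43], [320.9, 264.64], [406.21, 271.18]]
```

View pics/c6.png

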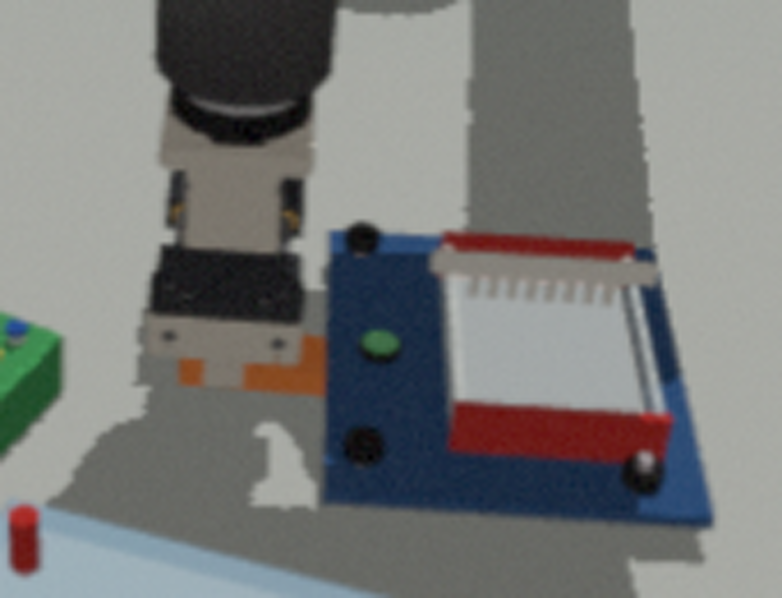

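The low edge has risen, with the bubble at (380,345) up from (378,349), and the table hasn't slid (red end moved 0.4 px). About 60 mm is under, so I'll push the last 12 mm.

```bash
python3 -m handwheel '[[[-0.01,0,0,0,0,0,0],[-0.01,0,0,0,0,0,0],[-0.01,0,0,0,0,0,0],[-0.01,0,0,0,0,0,0],[-0.01,0,0,0,0,0,0],[-0.01,0,0,0,0,0,0],[0,0,0,0,0,0,0],[0,0,0,0,0,0,0],[0,0,0,0,0,0,0]]]'; python3 w.py
python3 - <<'E'
from h import *; from workcell import robot; import pickle
t0,s0=pickle.load(open("f0.pkl","rb")); s=robot.grab_frame("scene")
a=cv2.resize(s["frame"][160:290,250:420],None,fx=4.6,fy=4.6,interpolation=2); cv2.imwrite("pics/c7.png",a)
qs=lambda f:quad(hsvmask(f,*BL,(305,195,110,90)))
# sub-pixel motion of table patches start -> now
c=lambda f:cv2.cvtColor(f["frame"],cv2.COLOR_BGR2GRAY)
R2=np.array([[.9458,-.3248],[.3248,.9458]]);cc=np.array([.5888,.2304])
def W(x,y,z,tl,slide=0):
    th=np.radians(tl); dy=y-.065; return np.r_[cc+R2@[x,.065+dy*np.cos(th)-z*np.sin(th)+slide],dy*np.sin(th)+z*np.cos(th)]
pts={"bubble":(0,-.07,.026),"knobA":(-.095,-.08,.032),"knobB":(.095,-.08,.032),"tray near R":(.075,.06,.05),"good knob":(.095,.065,.03)}
for k,v in pts.items():
    p=proj(s0,W(*v,2.2))[0].astype(np.float32)
    q,st,e=cv2.calcOpticalFlowPyrLK(c(s0),c(s),p.reshape(1,1,2),None,winSize=(13,13),maxLevel=1)
    print(k,"moved",(q.ravel()-p).round(2),"level, no slide:",(proj(s0,W(*v,0))[0]-p).round(2),"2 mm slide adds",(proj(s0,W(*v,0,.002))[0]-proj(s0,W(*v,0))[0]).round(2))
for n,m,box in(("rack",GR,(195,210,75,55)),("thick",OR,(190,188,35,40))):
    f=lambda x:[cv2.moments(hsvmask(x,*m,box),True)[i] for i in("m10","m01","m00")]
    A,B=f(s0),f(s); print(n,A[0]/A[2],A[1]/A[2],"->",B[0]/B[2],B[1]/B[2])
E
```

```text
time_s: 13.38
eef_pos: [0.6366, 0.0928, 0.0106]
ee_rot: [0.0, 0.815, -0.579, 0.0]
contact_force: [2.0, -6.0, 2.2]
opening: 0.0358
grip in low-edge frame [ 0.0005 -0.0456] under(mm) 72.39196278233327 z 0.010626478490435291 wedge yaw 19.17479691239948 F table axes [-0.0215 -6.326 ] 2.2041367881698086 open 0.03576364050659206 tilt [-0.0002 -0.0008 -1.    ]
bubble moved [ 0.59 -0.98] level, no slide: [ 0.54 -1.54] 2 mm slide adds [0.77 0.06]
knobA moved [-33.21   2.6 ] level, no slide: [ 0.58 -1.61] 2 mm slide adds [0.72 0.05]
knobB moved [ 1.92 -5.67] level, no slide: [ 0.68 -1.71] 2 mm slide adds [0.83 0.06]
tray near R moved [ 0.69 -0.25] level, no slide: [ 0.82 -0.01] 2 mm slide adds [0.84 0.06]
good knob moved [0.45 0.16] level, no slide: [0.49 0.03] 2 mm slide adds [0.84 0.06]
rack 233.42591316333562 240.81667815299792 -> 233.3442054129077 240.8619014573213
thick 206.3360655737705 205.15983606557376 -> 206.4240506329114 205.46413502109704
```

View pics/c7.png

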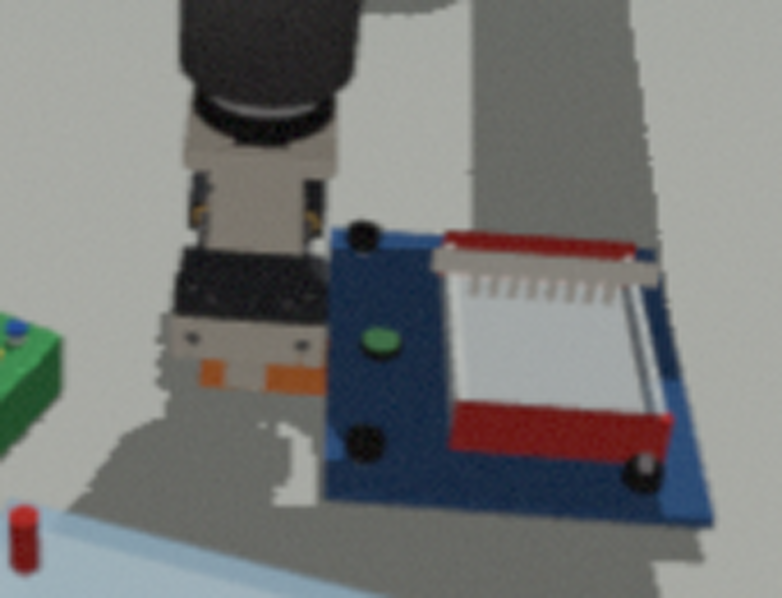

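The bubble at (381,341) and knob B at (365,442) have each risen about 8 crop px (1.7 px) since the start, which is what a level table predicts. Optical flow disagrees on the knobs because the shadows moved, so I'll do one colour-centroid check before handing in.

```bash
python3 - <<'E'
from h import *; from workcell import robot; import pickle
s0=pickle.load(open("f0.pkl","rb"))[1]; s1=pickle.load(open("f1.pkl","rb"))[1]
F=[robot.grab_frame("scene") for _ in range(4)]
def cen(f,box,kind):
    x,y,w,h=box; p=cv2.resize(f["frame"][y:y+h,x:x+w],None,fx=8,fy=8,interpolation=2); hs=cv2.cvtColor(p,cv2.COLOR_BGR2HSV)
    m=cv2.inRange(hs,(50,70,30),(85,255,255)) if kind=="g" else cv2.inRange(p,(0,0,0),(48,255,255))
    c=max(cv2.findContours(m,0,1)[0],key=cv2.contourArea); r=cv2.moments(c); return np.array([x+r['m10']/r['m00']/8,y+r['m01']/r['m00']/8,r['m00']/64]).round(2)
for n,b,k in(("bubble",(322,226,20,18),"g"),("knobA",(320,203,18,16),"k"),("knobB",(322,248,17,18),"k")):
    print(n,cen(s0,b,k),cen(s1,b,k),np.mean([cen(f,b,k) for f in F],0).round(2))
E
python3 w.py
```

```text
bubble [332.13 235.71  33.23] [332.63 234.64  38.95] [332.83 234.14  39.74]
knobA [328.38 213.13  33.92] [328.72 212.14  32.47] [328.99 211.65  32.94]
knobB [328.54 258.43  53.31] [329.09 256.94  65.84] [329.43 256.4   63.75]
grip in low-edge frame [ 0.0005 -0.0456] under(mm) 72.3858714209292 z 0.010613517637603282 wedge yaw 19.178380139803178 F table axes [-0.3512 -7.1444] 2.080022908007873 open 0.03587493108127607 tilt [-0.0002 -0.0009 -1.    ]
```

```bash
python3 -c "
from workcell import robot; robot.close_job(); print(robot.read_state()['time_s'])"
```

```text
the job is handed in; nothing more can be done
the job is handed in; nothing more can be done
```

I gripped the slim wedge by its heel and carried it over, laid flat on the bench. I slid its nose into the gap beside the tube rack, moved it to the middle of the low edge and pushed it in. The job was handed in at about 14 s with the wedge still gripped and held in place.

**Last checks**
- **Depth:** by my measurement 72.4 mm of the wedge is under the edge, 0.5 mm off the middle. The table first pushed back between 30 and 37 mm, which fits the stated 35 mm.
- **Force:** it resisted with about 6–8 N along the push. The wedge stayed flat, with the tool height unchanged at 10.6 mm, and the jaw opening was 36 mm.
- **Level:** in the scene camera the bubble rose 1.57 px, knob A 1.48 px and knob B 2.03 px. A level table predicts 1.54, 1.61 and 1.71 px.
- **Table shift:** the sideways image motion puts any slide below about 1 mm.
- **Bystanders:** the tube rack and thick wedge were in the same place in the images to within 0.3 px. I did not re-measure the other bystanders, though the arm's path kept clear of them.

**Disagreements**
- Optical flow disagreed: it was useless on both knobs and gave only 0.98 px of rise for the bubble. I put that down to moving shadows and relied on the colour centroids instead.
- The knob B reading was also affected by shadow, as its dark area grew between pictures.
- I did not see the short feet themselves clear the bench; that they lifted is inferred from the level and depth readings.

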